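Set the dressings around the salad bowls

ROBOT

A 6-joint arm with a two-finger parallel gripper is mounted at the origin on the work surface. World frame = base frame: x ahead of the robot, y to its left, z up, the work surface at z = 0. Lengths are in m, angles in rad, forces in N, time in s.
With the tool pointing down it reaches from about 0.325 to 0.9 m from the base axis. Payload 6.1 kg.
Tool frame: the origin (TCP) lies on the mounting face of the last link; the fingertips stand 173 mm ahead of it and the grasp point (between the pads) lies 155 mm ahead of it; z points along the fingers, x is the direction in which the jaws open and shut, and the axes are right-handed (so a half turn about z gives the same grasp; the last joint's range is limited). The gripper opens to 85 mm and grips with 20 to 120 N. Pads are 22 mm wide; open, the fingers measure 114 mm over their backs; the gripper's body (76 mm by 85 mm) begins 54 mm behind the grasp point. The pads swing forward as they close: fully open they stand 13 mm farther back than shut.
Start: joints at [1.001, 0.22, 1.526, -0, 1.395, -0.126], TCP at [0.268, 0.564, 0.405] pointing down, gripper open.
Joint ranges: [-2.98, 2.98], [-0.91, 2.08], [0.09, 2.57], [-1.24, 4.39], [0.2, 2.65], [-2.68, 2.68]. Speed limits (rad/s): [2.57, 2.57, 3.01, 3.14, 3.14, 3.14].

INTERFACE

Orientations are given as a unit quaternion [x, y, z, w].
In Python, from cell import ctrl, camera gives the robot as it stands.
- The arm moves only by the tool play_rows, never from a script. Its argument "rows" is a list that holds one entry, the list of rows, each a list of 7 numbers: the turn, a rotation vector about the world's x, y, z in degrees, then the shift along the world's x, y, z in units of 25 mm (1.0 is 25 mm), then the closure, from 0 (fully open) to 1 (shut). In form: [[[rx, ry, rz, tx, ty, tz, fingers], ...]]. A call has 1 to 12 rows; each row shifts and turns the pose as measured when the row begins; what a row does not reach is not made up. A row lasts 1/12 s, in which the tool goes at most 41.7 mm and 7.16 degrees, less where a joint would pass 70% of its speed; a pose out of reach is approached as far as the arm can. A call is refused whole if a number of a shift passes 1 or a number of a turn 7.16, either way. A call with a gripper value outside its range is refused whole. The fingers move at their own pace and stop on an object; "grip_force" is the grip in N (left out, the last holds). Time passes only in rows, so rows that do not move let the fingers close. It gives the time, the measured TCP pose, the force and the opening at its end, in the units of the state.
- ctrl.observe(): the state, without advancing time (a new reading comes with each control period).
- camera(name): name is "scene" or "top" or "wrist"; returns a dict with "color" (480x640x3 uint8, red, green, blue), "z_map" (480x640 float32, m along the optical axis (not along the pixel's ray), 0 where there is no reading), "camera_matrix" (3x3 intrinsics, pixels), "dist_coeffs" ([k1, k2, p1, p2, k3] as OpenCV has them; the pictures are not rectified), "eye" and "rotation" of the camera in the world. Camera axes: x right, y down, z forward; pixel columns grow to the right and rows downward; lengths in m; the calibration is good to about 2 mm. A picture is of the moment at which its call begins.
- ctrl.hand_in(): hands the job in, once; it reports no verdict.
The state is a dict: "t": time; "joint_pos": joint angles; "joint_velocities": joint speeds; "tau": joint torques, N m; "position": TCP position; "ee_rot": TCP orientation; "wrist_force": force on the tool from outside, world axes, zero at the start; "wrist_torque": the same for the moment, N m; "grip_width": finger opening in m.
Only numpy, scipy, OpenCV 4.12 (cv2) and the standard library are available. Lean on these libraries where they do the work, as an engineer would, in place of code of your own. Each camera call takes 0.05 s, during which the arm holds its last target. There are 200 camera calls.

TASK

Get the pass ready for service: stand the dark wooden pepper mill on the coaster just behind the white salad bowl (on its far side as the robot sees it), the green dressing bottle on the coaster just in front of the blue salad bowl (on its near side), and the orange-lidded petal tub on the coaster between the two bowls, with the red-lidded dip pot on top of the tub. Everything should stand upright and well centred on its coaster or on the tub's lid, and both salad bowls must stay where they are.

Things in the scene. Friction and masses are not known exactly. Their poses are not given: they have to be found in the camera images.
- mill_c (a point): Dark wooden pepper mill with a small steel knob on top, upright, 76 mm tall, about 0.16 kg: foot 50 mm across, above it a straight body 38 mm across from 18 to 62 mm up with a thin steel band. The point is on its axis half-way up (38 mm above its underside), z up. Loose.
- bottle_c (a point): Green dressing bottle with a white label band and a yellow cap, upright, 76 mm tall, about 0.2 kg: round body 50 mm across up to 48 mm, shoulder to 60 mm, cap 28 mm across from 60 to 76 mm. The point is on its axis half-way up (38 mm above its underside), z up. Loose.
- tub_c (a point): Cream rectangular petal tub with a flat orange lid, upright, 64 mm along its x, 48 mm along its y, 60 mm tall, about 0.18 kg; any yaw. The point is its centre, 30 mm above its underside, z up. Loose.
- dip_c (a point): Round steel dip pot with a flat red lid, upright, 52 mm across the lid, 50 mm across the pot, 40 mm tall (the lid is the top 8 mm), about 0.1 kg. The point is its centre, 20 mm above its underside, z up. Loose.
- white_bowl: The white bowl heaped with salad, 124 mm across at the rim, 48 mm high, leaves up to 70 mm, about 0.7 kg, standing free; origin at the centre of its underside. It and the blue bowl stand left and right of the middle of the pass, either way round. Do not move it.
- blue_bowl: The blue bowl heaped with salad, 124 mm across at the rim, 48 mm high, leaves up to 70 mm, about 0.7 kg, standing free; origin at the centre of its underside. It and the white bowl stand left and right of the middle of the pass, either way round. Do not move it.
- coaster_behind_top (a point): The coaster behind the white bowl (farther from the robot), its centre about 115 mm from the bowl's centre. A flat round cork coaster, 90 mm across and 4 mm thick, fixed to the table; this point is the centre of its top face, z up.
- coaster_front_top (a point): The coaster in front of the blue bowl (nearer the robot), its centre about 115 mm from the bowl's centre. A flat round cork coaster, 90 mm across and 4 mm thick, fixed to the table; this point is the centre of its top face, z up.
- coaster_mid_top (a point): The coaster between the two bowls, in the middle of the pass. A flat round cork coaster, 90 mm across and 4 mm thick, fixed to the table; this point is the centre of its top face, z up.
Things that resemble listed ones, but are neither listed nor needed, are in the scene too. Of the things like the part that bears dip_c, leave any that is purple; of the rest the larger one is meant.

How it is judged:
At the end, for the whole second after the job is handed in: Mill on the coaster behind the white bowl, bottle on the one in front of the blue bowl, tub on the one between them, dip pot on the tub: each centred within 13 mm, at its standing height within 6 mm, upright within 0.12 rad, under 0.02 m/s; both bowls within 25 mm of their starts (horizontal distance between mill_c and coaster_behind_top below 0.013 m and height (world z) of mill_c between 0.036 and 0.048 m and angle between each of mill_c, bottle_c, tub_c, dip_c's own z axis and vertical below 0.12 rad and linear speed of each of mill, bottle, tub, dip below 0.02 m/s and horizontal distance between bottle_c and coaster_front_top below 0.013 m and height (world z) of bottle_c between 0.036 and 0.048 m and horizontal distance between tub_c and coaster_mid_top below 0.013 m and height (world z) of tub_c between 0.028 and 0.04 m and horizontal distance between dip_c and tub_c below 0.013 m and height (world z) of dip_c between 0.078 and 0.09 m and distance of each of white_bowl, blue_bowl from where it was at the start of the episode below 0.025 m); the robot touches nothing.
It fails at once if the white salad bowl is shifted by more than 25 mm (distance of white_bowl from where it was at the start of the episode above 0.025 m).
It fails at once if the blue salad bowl is shifted by more than 25 mm (distance of blue_bowl from where it was at the start of the episode above 0.025 m).
It also fails if it takes over 128 s, if anything falls off the work surface, if the arm or the gripper's body presses on something with over 40 N, if the wrist force passes 120 N, or if a joint passes its speed limit or range.

## Working session

There is one attempt and no reset: what is moved stays moved. The work goes in short steps, Python scripts to look and compute and a tool call to move; the robot and the scene stay as the last step left them, time stands still between calls to the robot, and variables do not carry over. Pictures are saved under pics/ and viewed, about 12 in all and at most 16, crops included, and the job is handed in when it is done.

Besides the shell and the picture viewer there is one more tool, called after ">>>" by a JSON object that holds its "name" and its "arguments", one argument or row to a line. play_rows: Moves the arm, as the interface text tells. Its arguments: {"type":"object","properties":{"rows":{"type":"array","items":{"type":"array","items":{"type":"array","items":{"type":"number"}}}},"grip_force":{"type":"number"}},"required":["rows"]}

```bash
ls; mkdir -p pics; cat > h.py <<'E'
import numpy as np, cv2
from cell import ctrl, camera
def cam(n):
    c=camera(n); c['K']=np.array(c['camera_matrix'],float); c['D']=np.array(c['dist_coeffs'],float)
    c['R']=np.array(c['rotation'],float); c['e']=np.array(c['eye'],float); return c
def rays(c,uv):
    p=cv2.undistortPoints(np.array(uv,float).reshape(-1,1,2),c['K'],c['D']).reshape(-1,2)
    return np.c_[p,np.ones(len(p))]@c['R'].T
def onplane(c,uv,z):
    r=rays(c,uv); return c['e']+r*((z-c['e'][2])/r[:,2])[:,None]
def cloud(c):
    v,u=np.mgrid[:480,:640]; r=rays(c,np.c_[u.ravel(),v.ravel()])
    P=c['e']+r*c['z_map'].reshape(-1,1); P[c['z_map'].ravel()==0]=np.nan
    return P.reshape(480,640,3)
def save(c,f): cv2.imwrite('pics/'+f,cv2.cvtColor(c['color'],cv2.COLOR_RGB2BGR))
E
python3 - <<'E'
from h import *
for n in ('top','scene','wrist'):
    c=cam(n); save(c,n+'0.png'); print(n,c['e'].round(3),c['R'].round(3).tolist(),c['K'].round(1).tolist(),c['D'])
print(ctrl.observe())
E
```

```text
pics
top [ 0.289 -0.006  1.252] [-0.694, 0.714, -0.062, 0.067] [[527.8, 0.0, 321.9], [0.0, 527.8, 233.8], [0.0, 0.0, 1.0]] [-0.1523181  0.         0.         0.         0.       ]
scene [0.779 0.536 1.009] [0.23, 0.933, -0.269, -0.061] [[600.5, 0.0, 318.4], [0.0, 600.5, 241.3], [0.0, 0.0, 1.0]] [-0.16252396  0.          0.          0.          0.        ]
wrist [0.199 0.598 0.373] [0.836, 0.528, 0.08, 0.128] [[402.0, 0.0, 317.7], [0.0, 402.0, 245.4], [0.0, 0.0, 1.0]] [-0.07770787  0.          0.          0.          0.        ]
{'t': 0.15, 'joint_pos': array([ 1.00093266e+00,  2.21066339e-01,  1.52734802e+00, -1.71512465e-05,
        1.39475795e+00, -1.26069850e-01]), 'joint_velocities': array([-0.00063575, -0.00173781, -0.00220333,  0.00073675,  0.00010626,
       -0.00142892]), 'tau': array([ 1.36295192e-03, -4.97481608e+01, -3.89904749e+01, -2.41720963e-04,
        7.16185517e-03, -2.09627405e-05]), 'position': array([0.26822827, 0.56427974, 0.40383728]), 'ee_rot': array([ 8.45389033e-01,  5.34150502e-01, -7.11883714e-04,  3.42229264e-04]), 'wrist_force': array([ 0.67536199,  0.353058  , -0.50206856]), 'wrist_torque': array([-0.08972829, -0.00860053, -0.00345218]), 'grip_width': 0.0854029230582859}
```

```bash
sed -i "s/^import numpy.*/&\nfrom scipy.spatial.transform import Rotation as Ro/; s/c\['R'\]=np.array(c\['rotation'\],float)/c['R']=Ro.from_quat(c['rotation']).as_matrix()/" h.py
python3 -c "
from h import *
c=cam('top');P=cloud(c);print(np.nanmedian(P[...,2]), P[100,100],P[400,500])"
```

```text
-0.001909567634644116 [0.89678893 0.5767239  0.00307701] [ 0.11010971 -0.408397   -0.00240422]
```

View pics/top0.png

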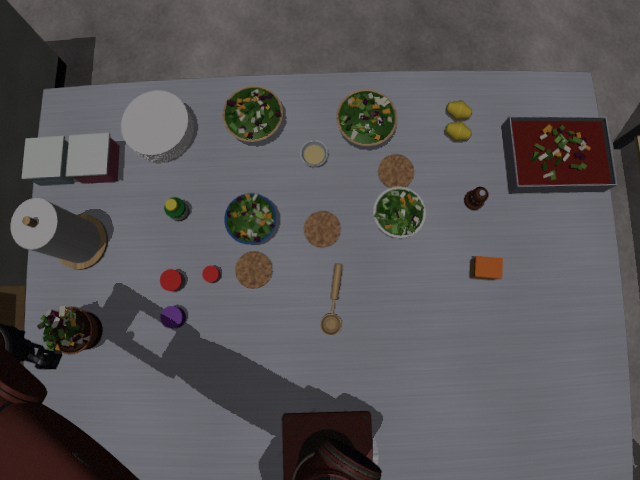

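View pics/scene0.png

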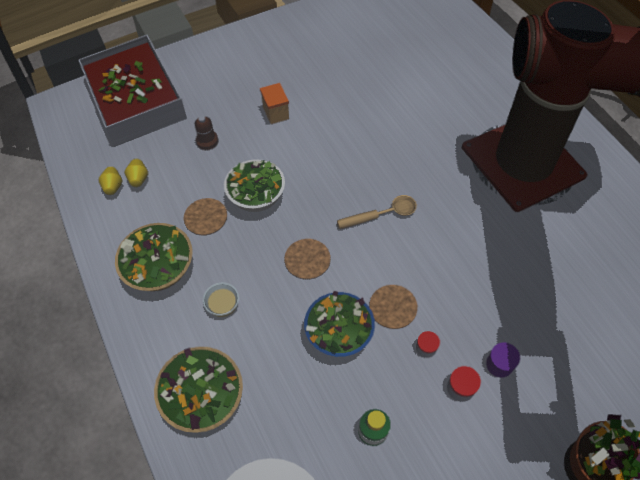

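```bash
cat > m.py <<'E'
from h import *
T=cam('top');S=cam('scene')
def mask(c,lo,hi,box):
    h=cv2.cvtColor(c['color'],cv2.COLOR_RGB2HSV)
    m=cv2.inRange(h,np.array(lo),np.array(hi)); b=np.zeros_like(m); x0,y0,x1,y1=box; b[y0:y1,x0:x1]=255
    m&=b; n,l,s,ce=cv2.connectedComponentsWithStats(m); k=1+s[1:,4].argmax(); return (l==k),ce[k],s[k,4]
def tri(a,b):
    r1,r2=rays(T,[a])[0],rays(S,[b])[0]; r1/=np.linalg.norm(r1); r2/=np.linalg.norm(r2)
    st=np.linalg.lstsq(np.c_[r1,-r2],S['e']-T['e'],rcond=None)[0]
    p,q=T['e']+r1*st[0],S['e']+r2*st[1]; return (p+q)/2,np.linalg.norm(p-q)
PT,PS=cloud(T),cloud(S)
def go(n,lo,hi,bt,bs,zz=None):
    mt,ct,at=mask(T,lo,hi,bt); ms,cs,as_=mask(S,lo,hi,bs); p,g=tri(ct,cs)
    print(n,'px',ct.round(0),at,cs.round(0),as_,'tri',p.round(4),'gap',round(g,4),'z depth',np.nanmedian(PT[mt][:,2]).round(3),np.nanmedian(PS[ms][:,2]).round(3),
     'rect',[np.round(v,1) for v in cv2.minAreaRect(np.argwhere(mt)[:,::-1].astype(np.float32))[1:]])
    if zz is not None:
        e=[onplane(T,[ct],zz)[0],onplane(S,[cs],zz)[0]]; print('   plane',e[0].round(4),e[1].round(4))
        for c,m,w in((T,mt,'T'),(S,ms,'S')):
            k=max(cv2.findContours(m.astype(np.uint8),0,1)[0],key=cv2.contourArea)
            X=onplane(c,k.reshape(-1,2),zz)[:,:2].astype(np.float32)*1000; print('    ',w,[np.round(v,1) for v in cv2.minAreaRect(X)])
cork=([5,60,60],[18,200,220])
if __name__=='__main__':
    red=([0,190,100],[4,255,255])
    go('dip',*red,(150,260,190,300),(440,360,485,405),.04)
    go('smalldip',*red,(195,260,225,290),(410,325,445,360),.03)
    go('cap',[22,150,120],[35,255,255],(155,190,195,225),(355,400,395,445),.076)
    go('tub',[5,200,120],[15,255,255],(465,245,515,290),(255,80,295,110),.06)
    go('c_behind',*cork,(370,145,420,192),(180,195,230,240),.004)
    go('c_mid',*cork,(295,205,345,255),(280,235,335,285),.004)
    go('c_front',*cork,(230,245,278,292),(365,280,422,332),.004)
    for n,bt,zz in(('mill',(455,175,500,220),.06),('bowlW',(360,170,440,250),.04),('bowlB',(215,180,285,250),.04),('bottle',(155,190,195,225),.03)):
        x0,y0,x1,y1=bt; Q=PT[y0:y1,x0:x1].reshape(-1,3); q=Q[Q[:,2]>zz]; 
        print(n,'n',len(q),'zmax',q[:,2].max().round(3),'mid',((np.percentile(q,1,0)+np.percentile(q,99,0))/2).round(4),'med',np.median(q,0).round(4),'ext',np.ptp(q,0).round(3))
    x0,y0,x1,y1=190,110,220,150; Q=PS[y0:y1,x0:x1].reshape(-1,3)
    for a,b in((.02,.06),(.06,.1)):
        q=Q[(Q[:,2]>a)&(Q[:,2]<b)]; print('mill S',len(q),q.max(0).round(3),((q.min(0)+q.max(0))/2).round(4))
    big=lambda c,x0,y0,x1,y1:cv2.resize(c['color'][y0:y1,x0:x1,::-1],None,fx=4,fy=4,interpolation=2)
    cv2.imwrite('pics/z1.png',np.hstack([big(T,440,170,520,290),big(S,185,75,305,195)]) if 0 else np.hstack([big(T,430,170,520,290),big(S,185,75,285,195)]))
E
python3 m.py
```

```text
Traceback (most recent call last):
  File "m.py", line 24, in <module>
    go('dip',*red,(150,260,190,300),(440,360,485,405),.04)
    ~~^^^^^^^^^^^^^^^^^^^^^^^^^^^^^^^^^^^^^^^^^^^^^^^^^^^^
  File "m.py", line 13, in go
    mt,ct,at=mask(T,lo,hi,bt); ms,cs,as_=mask(S,lo,hi,bs); p,g=tri(ct,cs)
                                         ~~~~^^^^^^^^^^^^
  File "m.py", line 6, in mask
    m&=b; n,l,s,ce=cv2.connectedComponentsWithStats(m); k=1+s[1:,4].argmax(); return (l==k),ce[k],s[k,4]
                                                            ~~~~~~~~~~~~~~^^
ValueError: attempt to get argmax of an empty sequence
```

```bash
python3 - <<'E'
s=open('m.py').read()
s=s.replace("COLOR_RGB2HSV)\n","COLOR_RGB2HSV); h[...,0]=(h[...,0].astype(int)+20)%180\n")
s=s.replace("[0,190,100],[4,255,255]","[14,150,90],[24,255,255]").replace("[22,150,120],[35,","[42,140,100],[55,").replace("[5,200,120],[15,","[25,170,100],[35,").replace("[5,60,60],[18,200,220]","[22,60,50],[40,220,220]")
open('m.py','w').write(s)
E
python3 m.py
```

```text
dip px [170. 280.] 357 [465. 381.] 669 tri [0.4155 0.3567 0.0367] gap 0.0034 z depth 0.039 0.039 rect [array([19.8, 21.2]), np.float64(45.0)]
   plane [0.414 0.357 0.04 ] [0.418  0.3562 0.04  ]
     T [array([414.5, 357.7]), array([49.5, 48.1]), np.float64(0.8)]
     S [array([417.8, 356. ]), array([49. , 48.6]), np.float64(12.9)]
smalldip px [210. 273.] 205 [428. 342.] 341 tri [0.4291 0.2634 0.0274] gap 0.003 z depth 0.029 0.029 rect [array([15., 15.]), np.float64(90.0)]
   plane [0.4277 0.2639 0.03  ] [0.4312 0.2631 0.03  ]
     T [array([427.6, 263.6]), array([36. , 35.4]), np.float64(88.7)]
     S [array([431., 263.]), array([35.9, 36. ]), np.float64(61.6)]
cap px [170. 204.] 98 [376. 419.] 252 tri [0.5884 0.3494 0.0738] gap 0.0032 z depth 0.075 0.075 rect [array([ 9.9, 10.6]), np.float64(45.0)]
   plane [0.5866 0.3498 0.076 ] [0.59   0.3488 0.076 ]
     T [array([586.4, 349.2]), array([24.5, 24.6]), np.float64(44.9)]
     S [array([589.6, 349.4]), array([27.2, 26.8]), np.float64(61.8)]
tub px [488. 267.] 537 [274.  95.] 386 tri [ 0.4219 -0.3829  0.0575] gap 0.004 z depth 0.058 0
[... 1143 characters left out ...]
 [0.4412 0.1657 0.004 ]
     T [array([438.3, 166. ]), array([87.5, 87.5]), np.float64(44.2)]
     S [array([441. , 165.3]), array([88.7, 85.8]), np.float64(60.0)]
mill n 186 zmax 0.077 mid [ 0.5927 -0.3763  0.0686] med [ 0.5913 -0.3735  0.0663] ext [0.035 0.038 0.017]
bowlW n 2109 zmax 0.068 mid [ 0.5593 -0.1829  0.0538] med [ 0.5567 -0.1813  0.0543] ext [0.124 0.124 0.028]
bowlB n 2108 zmax 0.069 mid [0.5542 0.1675 0.0544] med [0.5521 0.1654 0.0546] ext [0.122 0.121 0.028]
bottle n 361 zmax 0.08 mid [0.5863 0.3485 0.0552] med [0.5816 0.3436 0.0541] ext [0.049 0.051 0.05 ]
mill S 228 [ 0.616 -0.356  0.06 ] [ 0.5968 -0.3688  0.0399]
mill S 169 [ 0.613 -0.356  0.079] [ 0.5954 -0.3745  0.0694]
```

>>> {"name": "play_rows", "arguments": {
  "rows": [
    [[0,0,6.4,0.2,-1,0,0],[0,0,6.4,0.2,-1,0,0],[0,0,6.4,0.3,-1,0,0],[0,0,6.2,0.5,-1,0,0],[0,0,0,1,-1,0,0],[0,0,0,1,-1,0,0],[0,0,0,1,-1,0,0],[0,0,0,1,-1,0,0],[0,0,0,1,-0.6,-0.5,0],[0,0,0,1,0,-0.5,0],[0,0,0,1,0,-0.5,0],[0,0,0,1,0,-0.5,0]]
  ],
  "grip_force": 40
}}

```text
t: 1.4
position: [0.5022, 0.3393, 0.3584]
ee_rot: [0.697, 0.717, 0.005, 0.001]
wrist_force: [-0.0, -0.0, -0.1]
grip_width: 0.0852
```

>>> {"name": "play_rows", "arguments": {
  "rows": [
    [[0,0,-1.5,0.9,0.1,-0.8,0],[0,0,0,0.9,0.1,-0.8,0],[0,0,0,0.8,0.1,-0.5,0],[0,0,0,0.5,0,-0.3,0],[0,0,0,0.2,0,0,0],[0,0,0,0,0,0,0]]
  ]
}}

```text
t: 1.9
position: [0.5929, 0.3439, 0.2918]
ee_rot: [0.708, 0.706, 0.004, 0.001]
wrist_force: [-1.2, 0.2, 0.1]
grip_width: 0.0853
```

```bash
python3 - <<'E'
from h import *
s=ctrl.observe(); print(s['position'],s['ee_rot'])
c=cam('wrist'); save(c,'w1.png'); P=cloud(c)
h=cv2.cvtColor(c['color'],cv2.COLOR_RGB2HSV)
m=cv2.inRange(h,(22,140,100),(35,255,255)); n,l,st,ce=cv2.connectedComponentsWithStats(m); k=1+st[1:,4].argmax()
print(ce[k],st[k],onplane(c,[ce[k]],.076),np.nanmedian(P[l==k],0),c['e'])
E
```

```text
[0.59287732 0.34387667 0.29175016] [0.70841531 0.70578439 0.00390635 0.00093409]
[324.06519014 267.42331801] [ 296  236   57   59 2393] [[0.58683101 0.34913319 0.076     ]] [0.58684201 0.34910947 0.07615462] [0.51632318 0.34533083 0.2606094 ]
```

View pics/w1.png

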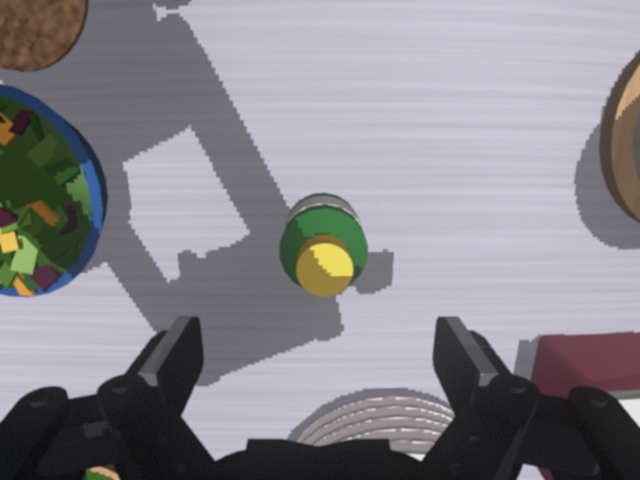

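>>> {"name": "play_rows", "arguments": {
  "rows": [
    [[0,0,0,-0.2,0.2,-0.5,0],[0,0,0,0,0,-0.8,0],[0,0,0,0,0,-0.8,0],[0,0,0,0,0,-0.8,0],[0,0,0,0,0,-0.7,0],[0,0,0,0,0,-0.4,0],[0,0,0,0,0,0,0]]
  ]
}}

```text
t: 2.53
position: [0.5805, 0.3536, 0.1934]
ee_rot: [0.707, 0.707, 0.008, 0.002]
wrist_force: [-1.3, -0.4, -0.5]
grip_width: 0.0853
```

>>> {"name": "play_rows", "arguments": {
  "rows": [
    [[-0.5,0.8,0,0.25,-0.15,-0.2,0],[0,0,0,0,0,-0.1,0],[0,0,0,0,0,0,0]]
  ]
}}

```text
t: 2.78
position: [0.5863, 0.3509, 0.1873]
ee_rot: [0.706, 0.708, 0.0, -0.0]
wrist_force: [-0.2, 0.2, -0.2]
grip_width: 0.0857
```

>>> {"name": "play_rows", "arguments": {
  "rows": [
    [[0,0,0,0.05,-0.05,-0.1,1],[0,0,0,0,0,0,1],[0,0,0,0,0,0,1],[0,0,0,0,0,0,1],[0,0,0,0,0,0,1],[0,0,0,0,0,0,1]]
  ]
}}

```text
t: 3.28
position: [0.5897, 0.3497, 0.1885]
ee_rot: [0.706, 0.708, 0.003, 0.001]
wrist_force: [-0.2, 0.6, -1.6]
grip_width: 0.0488
```

>>> {"name": "play_rows", "arguments": {
  "rows": [
    [[0,0,0,0,0,0.7,1],[0,0,0,0,0,0.9,1],[0,0,0,-0.3,-0.4,0.9,1],[0,0,0,-0.8,-1,0.5,1],[0,0,0,-0.8,-1,0,1],[0,0,0,-0.8,-1,0,1],[0,0,0,-0.8,-1,0,1],[0,0,0,-0.8,-1,0,1],[0,0,0,-0.8,-0.9,0,1],[0,0,0,-0.6,-0.7,0,1],[0,0,0,-0.2,-0.2,0,1],[0,0,0,0,0,0,1]]
  ]
}}

```text
t: 4.28
position: [0.4323, 0.1633, 0.2626]
ee_rot: [0.706, 0.708, 0.002, 0.0]
wrist_force: [0.1, -0.6, -1.7]
grip_width: 0.0488
```

```bash
python3 - <<'E'
from h import *
s=ctrl.observe(); print(s['position'],s['ee_rot'])
c=cam('wrist'); save(c,'w2.png'); P=cloud(c)
h=cv2.cvtColor(c['color'],cv2.COLOR_RGB2HSV)
m=cv2.inRange(h,(22,140,100),(35,255,255))>0
q=P[m]; q=q[(q[:,2]>.14)]; print('cap top pts',len(q),np.nanmax(q[:,2]),((np.nanpercentile(q,1,0)+np.nanpercentile(q,99,0))/2))
h[...,0]=(h[...,0].astype(int)+20)%180
m=cv2.inRange(h,(22,60,50),(40,220,220))>0; q=P[m]; q=q[abs(q[:,2]-.003)<.006]; print(len(q)); k=cv2.minEnclosingCircle(q[:,:2].astype(np.float32)*1000); print(k)
E
```

```text
[0.4322736  0.16329493 0.26264004] [7.05710059e-01 7.08497890e-01 1.97665792e-03 3.81655699e-04]
cap top pts 7153 0.1642156292370881 [0.42547882 0.16458178 0.1463417 ]
12129
((435.4806823730469, 53.217010498046875), 156.3870391845703)
```

View pics/w2.png

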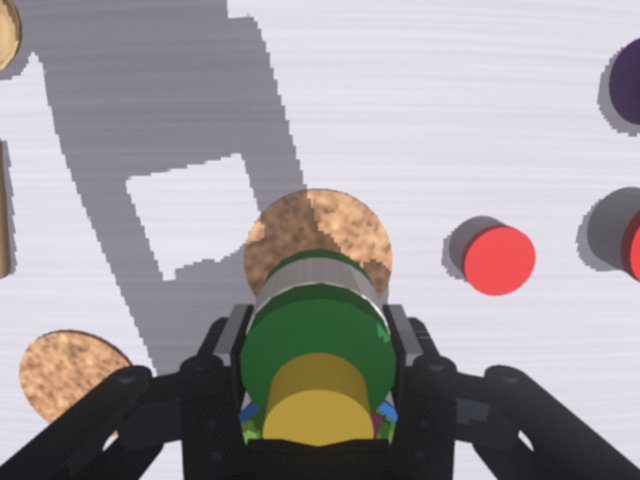

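```bash
cat > circ.py <<'E'
from h import *
from scipy.optimize import least_squares
def cork(c,box,z=.004,r=45,ev=False):
    h=cv2.cvtColor(c['color'],cv2.COLOR_RGB2HSV); h[...,0]=(h[...,0].astype(int)+20)%180
    m=cv2.inRange(h,(22,60,40),(40,220,230)); x0,y0,x1,y1=box; b=np.zeros_like(m); b[y0:y1,x0:x1]=m[y0:y1,x0:x1]
    b=cv2.morphologyEx(b,cv2.MORPH_CLOSE,np.ones((7,7)))
    k=max(cv2.findContours(b,0,1)[0],key=cv2.contourArea).reshape(-1,2); k=k[(k[:,1]<y1-2)&(k[:,0]>x0+1)&(k[:,0]<x1-2)]
    X=onplane(c,k,z)[:,:2]*1000; f=least_squares(lambda p:np.hypot(*(X-p).T)-r,X.mean(0),loss='soft_l1')
    return f.x, np.abs(f.fun).mean()
E
python3 - <<'E'
from circ import *
c=cam('wrist'); print(cork(c,(225,170,410,252)))
print(onplane(c,[[319,390]],.150),onplane(c,[[319,252]],.121))
for z in(.10,.11,.12): print(onplane(c,[[241,370],[397,370]],z))
E
```

```text
(array([440.13209961, 165.37681383]), np.float64(4.726846885306125))
[[0.41912807 0.16538262 0.15      ]] [[0.39333822 0.16542662 0.121     ]]
[[0.4484922  0.13576479 0.1       ]
 [0.44838161 0.19598975 0.1       ]]
[[0.44149276 0.13794689 0.11      ]
 [0.44139055 0.19360422 0.11      ]]
[[0.43449332 0.14012899 0.12      ]
 [0.4343995  0.19121868 0.12      ]]
```

>>> {"name": "play_rows", "arguments": {
  "rows": [
    [[0,0,0,0.27,0.05,-0.4,1],[0,0,0,0,0,-0.6,1],[0,0,0,0,0,-0.6,1],[0,0,0,0,0,-0.5,1],[0,0,0,0,0,-0.2,1],[0,0,0,0,0,0,1]]
  ]
}}

```text
t: 4.88
position: [0.4481, 0.1712, 0.2065]
ee_rot: [0.704, 0.71, 0.008, 0.003]
wrist_force: [-0.1, -0.3, -1.6]
grip_width: 0.0487
```

>>> {"name": "play_rows", "arguments": {
  "rows": [
    [[-0.4,0.9,0,-0.34,-0.25,-0.1,1],[0,0,0,0,0,-0.1,1],[0,0,0,0,0,-0.1,1],[0,0,0,0,0,0,1]]
  ]
}}

```text
t: 5.22
position: [0.4404, 0.1657, 0.1998]
ee_rot: [0.704, 0.71, 0.0, 0.0]
wrist_force: [-0.3, -0.5, -1.8]
grip_width: 0.0491
```

>>> {"name": "play_rows", "arguments": {
  "rows": [
    [[0,0,0,-0.05,-0.05,-0.15,1],[0,0,0,0,0,-0.1,1],[0,0,0,0,0,0,1]]
  ]
}}

```text
t: 5.47
position: [0.4398, 0.1644, 0.1943]
ee_rot: [0.704, 0.71, 0.001, 0.001]
wrist_force: [-0.4, 0.8, -0.8]
grip_width: 0.049
```

>>> {"name": "play_rows", "arguments": {
  "rows": [
    [[0,0,0,0,0,-0.08,1],[0,0,0,0,0,0,1],[0,0,0,0,0,0,0],[0,0,0,0,0,0,0],[0,0,0,0,0,0,0],[0,0,0,0,0,0,0],[0,0,0,0,0,0,0]]
  ]
}}

```text
t: 6.05
position: [0.4409, 0.1645, 0.1935]
ee_rot: [0.704, 0.71, 0.003, 0.002]
wrist_force: [-0.0, 0.2, 0.1]
grip_width: 0.0852
```

>>> {"name": "play_rows", "arguments": {
  "rows": [
    [[0,0,0,0,0,0.6,0],[0,0,0,0,0,1,0],[0,0,0,0,0,1,0],[0,0,0,0,0,1,0],[0,0,0,0,-0.5,1,0],[0,0,0,0.3,-1,0.5,0],[0,0,0,0.3,-1,0,0],[0,0,0,0.3,-1,0,0],[0,0,0,0.3,-1,0,0],[0,0,0,0.3,-1,0,0],[0,0,0,0.3,-1,0,0],[0,0,0,0.3,-1,0,0]]
  ]
}}

```text
t: 7.05
position: [0.4921, -0.0269, 0.3303]
ee_rot: [0.701, 0.714, 0.004, 0.004]
wrist_force: [-0.4, -0.8, -0.3]
grip_width: 0.0851
```

>>> {"name": "play_rows", "arguments": {
  "rows": [
    [[0,0,0,0.3,-1,0,0],[0,0,0,0.3,-1,0,0],[0,0,0,0.3,-1,0,0],[0,0,0,0.3,-1,0,0],[0,0,0,0.3,-1,0,0],[0,0,0,0.3,-1,0,0],[0,0,0,0.3,-1,0,0],[0,0,0,0.3,-1,0,0],[0,0,0,0.3,-1,0,0],[0,0,0,0.3,-1,0,0],[0,0,0,0.3,-1,0,0],[0,0,0,0.3,-1,0,0]]
  ]
}}

```text
t: 8.05
position: [0.5845, -0.3434, 0.3309]
ee_rot: [0.701, 0.713, 0.005, 0.005]
wrist_force: [1.1, -0.1, 0.6]
grip_width: 0.0856
```

```bash
python3 - <<'E'
from m import *
s=ctrl.observe();print(s['position'],s['ee_rot'])
go('cap',[42,140,100],[55,255,255],(225,240,285,300),(360,270,430,335),.08)
go('c_front',*cork,(225,240,285,300),(360,270,430,335),.004)
E
```

```text
[ 0.58435409 -0.34579568  0.33071317] [0.7020898  0.71205034 0.0046517  0.00570859]
cap px [248. 265.] 122 [397. 288.] 181 tri [0.4394 0.1657 0.0768] gap 0.0027 z depth 0.079 0.079 rect [array([11., 11.]), np.float64(90.0)]
   plane [0.438  0.1661 0.08  ] [0.4416 0.1661 0.08  ]
     T [array([437.8, 166.2]), array([25.1, 24.9]), np.float64(88.5)]
     S [array([441.3, 166.1]), array([25.6, 26.6]), np.float64(62.0)]
c_front px [255. 271.] 641 [392. 312.] 804 tri [ 0.4386  0.1656 -0.0232] gap 0.0023 z depth 0.002 0.003 rect [array([36.1, 36.8]), np.float64(45.0)]
   plane [0.4346 0.1627 0.004 ] [0.4484 0.1746 0.004 ]
     T [array([438.4, 166. ]), array([87.5, 87.5]), np.float64(43.9)]
     S [array([443.8, 167.6]), array([80.7, 87.8]), np.float64(47.3)]
```

>>> {"name": "play_rows", "arguments": {
  "rows": [
    [[-0.5,0.8,0.5,0.2,-0.5,-0.5,0.2],[0,0,0,0,-0.4,-0.5,0.2],[0,0,0,0,-0.1,-0.4,0.2],[0,0,0,0,0,0,0.2]]
  ]
}}

```text
t: 8.48
position: [0.5892, -0.3715, 0.2936]
ee_rot: [0.699, 0.715, -0.003, 0.003]
wrist_force: [-0.6, 0.3, -0.2]
grip_width: 0.0682
```

```bash
python3 - <<'E'
from h import *
s=ctrl.observe(); print(s['position'],s['ee_rot'],s['grip_width'])
c=cam('wrist'); save(c,'w3.png'); P=cloud(c); T=cloud(cam('top'))
for Q,n in((P[:300].reshape(-1,3),'w'),(T.reshape(-1,3),'t')):
  Q=Q[(abs(Q[:,0]-.594)<.035)&(abs(Q[:,1]+.375)<.035)]
  for a,b in((.002,.016),(.022,.06),(.064,.09)):
    q=Q[(Q[:,2]>a)&(Q[:,2]<b)]
    if len(q)>5: print(n,a,len(q),q.min(0).round(4),q.max(0).round(4))
E
```

```text
[ 0.58920983 -0.37152048  0.29355133] [ 0.69932309  0.71479253 -0.00282856  0.00329467] 0.06820360469651714
w 0.002 1040 [ 0.5597 -0.407   0.002 ] [ 0.6213 -0.3427  0.016 ]
w 0.022 1038 [ 0.5742 -0.3966  0.0221] [ 0.5907 -0.3592  0.0599]
w 0.064 2745 [ 0.5754 -0.3949  0.064 ] [ 0.6057 -0.3605  0.0781]
```

View pics/w3.png

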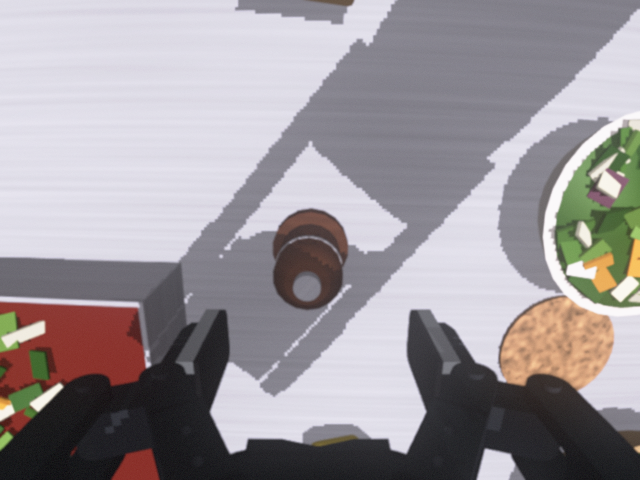

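>>> {"name": "play_rows", "arguments": {
  "rows": [
    [[0.5,0,-1,0.15,-0.25,0,0.2],[0,0,0,0,0,-0.4,0.2],[0,0,0,0,0,-0.5,0.2],[0,0,0,0,0,-0.3,0.2],[0,0,0,0,0,0,0.2]]
  ]
}}

```text
t: 9.0
position: [0.5948, -0.3761, 0.2661]
ee_rot: [0.705, 0.709, 0.001, 0.003]
wrist_force: [-0.4, 0.8, 0.5]
grip_width: 0.068
```

>>> {"name": "play_rows", "arguments": {
  "rows": [
    [[0.2,0.4,0,-0.1,-0.1,-0.4,0.2],[0,0.1,0,0,0,-0.6,0.2],[0.1,0.1,0,0,0,-0.6,0.2],[0.1,0.1,0,0,0,-0.5,0.2],[0,0.2,0,0,0,-0.2,0.2],[0,0,0,0,0,0,0.2]]
  ]
}}

```text
t: 9.5
position: [0.5909, -0.3777, 0.2001]
ee_rot: [0.705, 0.709, -0.002, -0.008]
wrist_force: [-0.4, -0.1, -0.3]
grip_width: 0.0682
```

>>> {"name": "play_rows", "arguments": {
  "rows": [
    [[-0.5,-0.8,0,0.1,0,-0.15,0.2],[0,0,0,0,0,0,0.2]]
  ]
}}

```text
t: 9.67
position: [0.5933, -0.3775, 0.1946]
ee_rot: [0.705, 0.709, -0.0, -0.0]
wrist_force: [0.1, 0.5, 0.1]
grip_width: 0.0681
```

>>> {"name": "play_rows", "arguments": {
  "rows": [
    [[0,0,0,0,0,0,1],[0,0,0,0,0,0,1],[0,0,0,0,0,0,1],[0,0,0,0,0,0,1],[0,0,0,0,0,0,1],[0,0,0,0,0,0,1],[0,0,0,0,0,0,1]]
  ]
}}

```text
t: 10.25
position: [0.5944, -0.378, 0.1976]
ee_rot: [0.705, 0.709, 0.0, 0.002]
wrist_force: [0.3, -0.7, -1.0]
grip_width: 0.0375
```

>>> {"name": "play_rows", "arguments": {
  "rows": [
    [[0,0,0,0,0,0.7,1],[0,0,0,0,0,0.9,1],[0,0,0,0.4,0,0.9,1],[0,0,0,0.5,0.5,0.9,1],[0,0,0,0.5,1,0.5,1],[0,0,0,0.5,1,0,1],[0,0,0,0.5,1,0,1],[0,0,0,0.4,1,0,1],[0,0,0,0.4,1,0,1],[0,0,0,0,0.8,0,1],[0,0,0,0,0.3,0,1],[0,0,0,0,0,0,1]]
  ]
}}

```text
t: 11.25
position: [0.6745, -0.2069, 0.2992]
ee_rot: [0.707, 0.707, 0.001, 0.002]
wrist_force: [0.0, -0.3, -1.1]
grip_width: 0.0371
```

>>> {"name": "play_rows", "arguments": {
  "rows": [
    [[0,0,0,0,0.4,-0.3,1],[0,0,0,0,0.3,-0.6,1],[0,0,0,0,0.1,-0.6,1],[0,0,0,0,0,-0.3,1],[0,0,0,0,0,0,1]]
  ]
}}

```text
t: 11.67
position: [0.6734, -0.1893, 0.252]
ee_rot: [0.708, 0.706, 0.0, 0.003]
wrist_force: [-0.9, 0.8, -1.8]
grip_width: 0.037
```

```bash
python3 - <<'E'
from circ import *
s=ctrl.observe(); print(s['position'],s['ee_rot'],s['grip_width'])
c=cam('wrist'); save(c,'w4.png')
print(cork(c,(230,150,410,270)))
E
```

```text
[ 0.67343269 -0.18930779  0.25200563] [7.08129926e-01 7.06076227e-01 2.90061157e-04 2.87848982e-03] 0.03704023306771359
(array([ 673.89199666, -188.09117258]), np.float64(1.41070394694063))
```

View pics/w4.png

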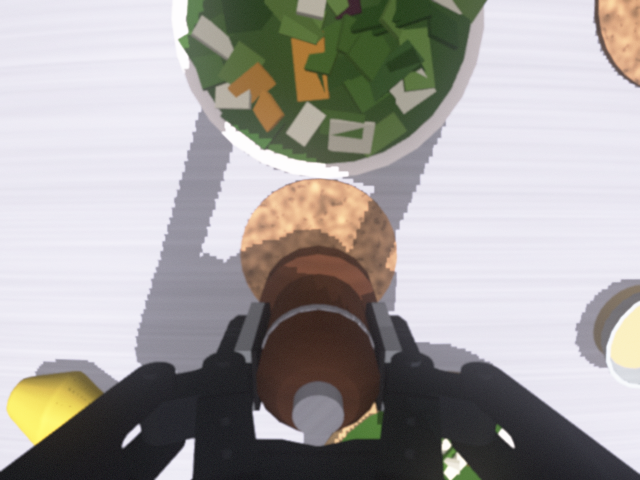

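>>> {"name": "play_rows", "arguments": {
  "rows": [
    [[0.2,0.3,0,0.05,0.05,-0.3,1],[0,0,0,0,0,-0.5,1],[0,0,0,0,0,-0.4,1],[0,0,0,0,0,-0.2,1],[0,0,0,0,0,0,1]]
  ]
}}

```text
t: 12.13
position: [0.6751, -0.1911, 0.216]
ee_rot: [0.709, 0.705, 0.0, 0.001]
wrist_force: [-0.4, -0.1, -1.0]
grip_width: 0.037
```

>>> {"name": "play_rows", "arguments": {
  "rows": [
    [[0,0,0,0,0.12,-0.2,1],[0,0,0,0,0,-0.2,1],[0,0,0,0,0,-0.1,1],[0,0,0,0,0,0,1]]
  ]
}}

```text
t: 12.47
position: [0.6751, -0.1878, 0.2019]
ee_rot: [0.709, 0.705, 0.0, 0.001]
wrist_force: [-0.5, -0.3, -1.4]
grip_width: 0.037
```

>>> {"name": "play_rows", "arguments": {
  "rows": [
    [[0,0,0,0,0,-0.08,1],[0,0,0,0,0,0,1],[0,0,0,0,0,0,0.2],[0,0,0,0,0,0,0.2],[0,0,0,0,0,0,0.2],[0,0,0,0,0,0,0.2],[0,0,0,0,0,0,0.2]]
  ]
}}

```text
t: 13.05
position: [0.6765, -0.1881, 0.2028]
ee_rot: [0.709, 0.705, 0.001, 0.003]
wrist_force: [0.3, -0.2, -0.8]
grip_width: 0.0685
```

>>> {"name": "play_rows", "arguments": {
  "rows": [
    [[0,0,0,0,0,0.6,0.2],[0,0,0,0,0,1,0.2],[0,0,0,0,0,1,0],[0,0,0,0,0,1,0],[0,0,0,0,-0.5,1,0],[0,0,-2,-0.5,-1,0.2,0],[0,0,-2,-1,-1,0,0],[0,0,-2,-1,-1,0,0],[0,0,0,-1,-1,0,0],[0,0,0,-1,-1,0,0],[0,0,0,-1,-1,0,0],[0,0,0,-1,-0.5,0,0]]
  ]
}}

```text
t: 14.05
position: [0.5109, -0.3637, 0.3461]
ee_rot: [0.743, 0.669, 0.003, 0.011]
wrist_force: [0.5, -0.2, -0.2]
grip_width: 0.0856
```

>>> {"name": "play_rows", "arguments": {
  "rows": [
    [[0,0,0,-1,-0.3,-0.2,0],[0,0,0,-1,-0.2,-0.3,0],[0,0,0,-0.6,0,-0.4,0],[0,0,0,-0.3,0,-0.3,0],[0,0,0,0,0,-0.1,0],[0,0,0,0,0,0,0]]
  ]
}}

```text
t: 14.55
position: [0.4304, -0.3816, 0.3219]
ee_rot: [0.746, 0.666, 0.003, 0.017]
wrist_force: [-0.2, 0.5, 0.3]
grip_width: 0.0852
```

```bash
python3 - <<'E'
from h import *
s=ctrl.observe(); print(s['position'],s['ee_rot'],s['grip_width'])
c=cam('wrist'); save(c,'w5.png'); P=cloud(c)
h=cv2.cvtColor(c['color'],cv2.COLOR_RGB2HSV)
m=cv2.inRange(h,(3,160,90),(16,255,255)); k=max(cv2.findContours(m,0,1)[0],key=cv2.contourArea).reshape(-1,2)
print(cv2.boundingRect(k), np.nanpercentile(P[k[:,1],k[:,0]][:,2],[10,50,90]))
q=P[(m>0)&(abs(P[...,2]-.06)<.006)]
print([np.round(v,1) for v in cv2.minAreaRect(q[:,:2].astype(np.float32)*1000)])
T=cam('top'); PT=cloud(T)
for x0,y0,x1,y1,lo in((370,145,425,200,.066),):
  Q=PT[y0:y1,x0:x1].reshape(-1,3); Q=Q[(Q[:,2]>.025)&(abs(Q[:,0]-.674)<.04)&(abs(Q[:,1]+.187)<.04)]; 
  for a,b in((.025,.06),(.066,.09)):
    q=Q[(Q[:,2]>a)&(Q[:,2]<b)]; print('mill',len(q),q.min(0).round(4),q.max(0).round(4))
E
```

```text
[ 0.43038988 -0.38161314  0.32190983] [0.74586952 0.66586946 0.00263862 0.01701675] 0.08521088089251917
(267, 185, 107, 78) [0.05799163 0.06006614 0.06092329]
[array([ 420.4, -383.4]), array([62.7, 47.7]), np.float64(83.6)]
mill 72 [ 0.6521 -0.2022  0.0255] [ 0.679 -0.166  0.06 ]
mill 151 [ 0.6574 -0.2028  0.066 ] [ 0.6914 -0.1674  0.0822]
```

View pics/w5.png

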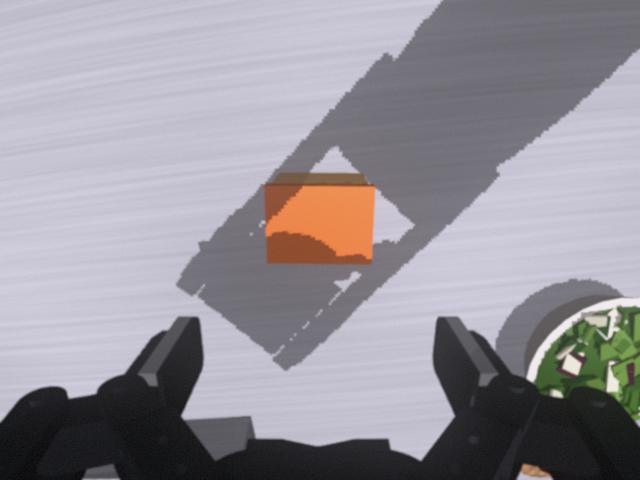

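>>> {"name": "play_rows", "arguments": {
  "rows": [
    [[1.2,1.5,0,-0.35,-0.05,0,0],[0,0,0,0,0,-0.4,0],[0,0,0,0,0,-0.7,0],[0,0,0,0,0,-0.5,0],[0,0,0,0,0,-0.2,0],[0,0,0,0,0,0,0]]
  ]
}}

```text
t: 15.15
position: [0.4291, -0.3818, 0.2775]
ee_rot: [0.743, 0.669, 0.001, 0.006]
wrist_force: [0.6, 0.0, 0.3]
grip_width: 0.0854
```

>>> {"name": "play_rows", "arguments": {
  "rows": [
    [[0.5,0.6,0,-0.35,-0.05,0,0],[0,0,0,0,0,0,0],[0,0,0,0,0,-0.4,0],[0,0,0,0,0,-0.5,0],[0,0,0,0,0,-0.2,0],[0,0,0,0,0,0,0]]
  ]
}}

```text
t: 15.65
position: [0.4212, -0.3833, 0.2491]
ee_rot: [0.743, 0.669, -0.0, 0.0]
wrist_force: [-0.0, -0.4, 0.1]
grip_width: 0.0854
```

>>> {"name": "play_rows", "arguments": {
  "rows": [
    [[0,0,0,0,0,-0.4,0],[0,0,0,0,0,-0.6,0],[0,0,0,0,0,-0.6,0],[0,0,0,0,0,-0.5,0],[0,0,0,0,0,-0.2,0],[0,0,0,0,0,0,0]]
  ]
}}

```text
t: 16.15
position: [0.4211, -0.3834, 0.1871]
ee_rot: [0.743, 0.669, -0.0, 0.001]
wrist_force: [-0.5, -0.1, 1.2]
grip_width: 0.0854
```

Grip, then lift.

>>> {"name": "play_rows", "arguments": {
  "rows": [
    [[0,0,0,0,0,0,1],[0,0,0,0,0,0,1],[0,0,0,0,0,0,1],[0,0,0,0,0,0,1],[0,0,0,0,0,0,1],[0,0,0,0,0,0.4,1],[0,0,0,0,0,0.8,1],[0,0,0,0,0,1,1],[0,0,0,0,0,1,1],[0,0,0,0,0,1,1],[0,0,0,0,0,0.4,1],[0,0,0,0,0,0,1]]
  ]
}}

```text
t: 17.15
position: [0.42, -0.3819, 0.3106]
ee_rot: [0.743, 0.669, -0.0, 0.0]
wrist_force: [0.5, -0.4, -1.7]
grip_width: 0.0628
```

>>> {"name": "play_rows", "arguments": {
  "rows": [
    [[0,0,0,0.1,0.5,0,1],[0,0,0,0.3,1,0,1],[0,0,0,0.3,1,0,1],[0,0,0,0.3,1,0,1],[0,0,0,0.3,1,0,1],[0,0,0,0.3,1,0,1],[0,0,0,0.3,1,0,1],[0,0,0,0.3,1,0,1],[0,0,0,0.3,1,0,1],[0,0,0,0.3,1,0,1],[0,0,0,0.3,1,0,1],[0,0,0,0.3,1,0,1]]
  ]
}}

```text
t: 18.15
position: [0.499, -0.0767, 0.2943]
ee_rot: [0.746, 0.666, -0.004, -0.01]
wrist_force: [0.4, -0.3, -2.1]
grip_width: 0.063
```

>>> {"name": "play_rows", "arguments": {
  "rows": [
    [[0,0,0,0.3,1,0,1],[0,0,0,0.3,1,0,1],[0,0,0,0.2,0.9,-0.2,1],[0,0,0,0.1,0.5,-0.5,1],[0,0,0,0,0.2,-0.6,1],[0,0,0,0,0,-0.4,1],[0,0,0,0,0,-0.1,1],[0,0,0,0,0,0,1]]
  ]
}}

```text
t: 18.82
position: [0.515, 0.0287, 0.2354]
ee_rot: [0.743, 0.669, -0.009, -0.018]
wrist_force: [-0.4, -0.6, -0.9]
grip_width: 0.0628
```

```bash
python3 - <<'E'
from circ import *
s=ctrl.observe(); print(s['position'],s['ee_rot'],s['grip_width'])
c=cam('wrist'); save(c,'w6.png')
print(cork(c,(180,100,460,270)))
E
```

```text
[0.5150209  0.02867017 0.23539061] [ 0.74304771  0.66893318 -0.00861042 -0.0182856 ] 0.06280774614005981
(array([532.19275705,  11.05391229]), np.float64(6.261389970960966))
```

View pics/w6.png

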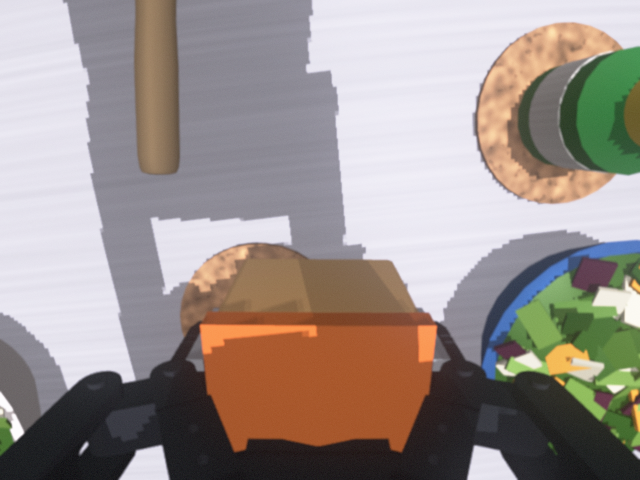

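>>> {"name": "play_rows", "arguments": {
  "rows": [
    [[-0.5,-1.1,0,0.4,-0.6,0,1],[-0.4,-1,0,0.35,-0.6,0,1],[0,0,0,0,0,0,1],[0,0,0,0,0,0,1]]
  ]
}}

```text
t: 19.2
position: [0.5358, -0.0065, 0.2372]
ee_rot: [0.744, 0.668, 0.001, 0.003]
wrist_force: [-0.4, -0.1, -2.4]
grip_width: 0.0626
```

```bash
python3 - <<'E'
from circ import *
s=ctrl.observe(); print(s['position'],s['ee_rot'],s['grip_width'])
c=cam('wrist'); save(c,'w7.png')
print(cork(c,(180,100,460,270)))
h=cv2.cvtColor(c['color'],cv2.COLOR_RGB2HSV)
m=cv2.inRange(h,(3,180,90),(16,255,255)); k=max(cv2.findContours(m,0,1)[0],key=cv2.contourArea).reshape(-1,2); x,y,w,hh=cv2.boundingRect(k); print(x,y,w,hh)
print(onplane(c,[[x,y+2],[x+w,y+2]],s['position'][2]-.187+.06))
E
```

```text
[ 0.53578654 -0.00650355  0.2372251 ] [0.74426264 0.66788152 0.0009326  0.0025541 ] 0.06256116835819586
(array([534.1482018 ,  -2.14318744]), np.float64(0.4360093310768165))
205 313 224 139
[[ 0.50619048 -0.03282808  0.1102251 ]
 [ 0.5126014   0.02677225  0.1102251 ]]
```

View pics/w7.png

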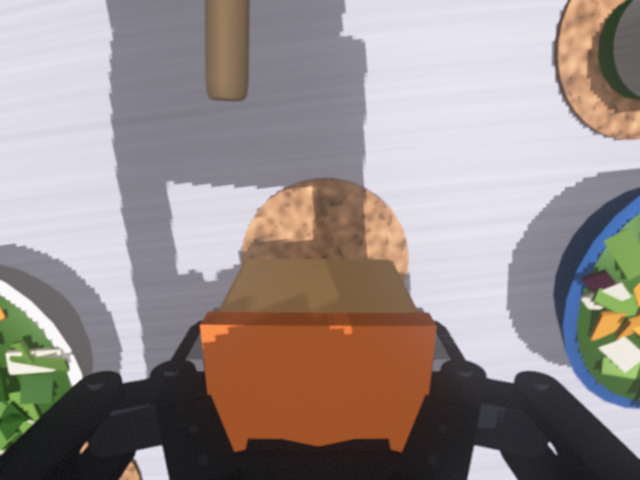

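>>> {"name": "play_rows", "arguments": {
  "rows": [
    [[0.15,0.3,0,0,0.16,0,1],[0,0,0,0,0,-0.3,1],[0,0,0,0,0,-0.5,1],[0,0,0,0,0,-0.4,1],[0,0,0,0,0,-0.1,1],[0,0,0,0,0,0,1]]
  ]
}}

```text
t: 19.75
position: [0.5357, -0.0025, 0.2022]
ee_rot: [0.745, 0.667, 0.0, 0.0]
wrist_force: [-0.9, 0.4, -2.2]
grip_width: 0.0635
```

>>> {"name": "play_rows", "arguments": {
  "rows": [
    [[0,0,0,0,0,-0.2,1],[0,0,0,0,0,-0.2,1],[0,0,0,0,0,0,1],[0,0,0,0,0,0,1]]
  ]
}}

```text
t: 20.08
position: [0.5359, -0.002, 0.1911]
ee_rot: [0.744, 0.668, 0.0, 0.0]
wrist_force: [-1.6, -0.1, 2.8]
grip_width: 0.0629
```

>>> {"name": "play_rows", "arguments": {
  "rows": [
    [[0,0,0,0,0,0,0],[0,0,0,0,0,0,0],[0,0,0,0,0,0,0],[0,0,0,0,0,0,0],[0,0,0,0,0,0.5,0],[0,0,0,0,0,0.9,0],[0,0,0,0,0,1,0],[0,0,0,0,0,1,0],[0,0,0,0,0,1,0],[0,0,0,0,0,0.5,0],[0,0,0,-0.3,1,0,0],[0,0,0,-0.35,1,0,0]]
  ]
}}

```text
t: 21.08
position: [0.5198, 0.0457, 0.327]
ee_rot: [0.746, 0.666, 0.002, 0.003]
wrist_force: [-0.8, 0.5, -0.2]
grip_width: 0.0852
```

>>> {"name": "play_rows", "arguments": {
  "rows": [
    [[0,0,0,-0.35,1,0,0],[0,0,0,-0.35,1,0,0],[0,0,0,-0.35,1,0,0],[0,0,0,-0.35,1,0,0],[0,0,0,-0.35,1,0,0],[0,0,0,-0.35,1,0,0],[0,0,0,-0.35,1,0,0],[0,0,0,-0.35,1,0,0],[0,0,0,-0.35,1,0,0],[0,0,0,-0.3,0.8,-0.3,0],[0,0,0,-0.1,0.4,-0.3,0],[0,0,0,0,0,0,0]]
  ]
}}

```text
t: 22.08
position: [0.4244, 0.3148, 0.3295]
ee_rot: [0.746, 0.666, 0.012, 0.007]
wrist_force: [-0.1, 0.0, 0.7]
grip_width: 0.0852
```

```bash
python3 - <<'E'
from m import *
s=ctrl.observe();print(s['position'],s['ee_rot'])
go('tub',[25,170,100],[35,255,255],(290,200,360,260),(270,220,345,290),.064)
c=cam('wrist'); save(c,'w8.png'); P=cloud(c)
h=cv2.cvtColor(c['color'],cv2.COLOR_RGB2HSV); h[...,0]=(h[...,0].astype(int)+20)%180
m=cv2.inRange(h,(14,150,90),(24,255,255)); n,l,st,ce=cv2.connectedComponentsWithStats(m)
for k in range(1,n):
    if st[k,4]>200: print(ce[k].round(),st[k],onplane(c,[ce[k]],.04).round(4),np.nanmedian(P[l==k],0).round(4))
E
```

```text
[0.42541882 0.3133811  0.33026738] [0.74628528 0.66546583 0.01233922 0.00782578]
tub px [321. 223.] 549 [305. 243.] 707 tri [ 0.5361 -0.0011  0.0599] gap 0.0032 z depth 0.062 0.063 rect [array([27.6, 20.4]), np.float64(5.7)]
   plane [ 5.339e-01 -2.000e-04  6.400e-02] [0.5383 0.     0.064 ]
     T [array([ 5.345e+02, -1.000e-01]), array([63.2, 47.9]), np.float64(82.5)]
     S [array([537.7,  -0.7]), array([61.5, 46.8]), np.float64(83.7)]
[375. 204.] [ 337  166   77   77 4597] [[0.4143 0.3561 0.04  ]] [0.4143 0.356  0.0402]
[242. 236.] [ 216  210   54   52 2161] [[0.4254 0.266  0.04  ]] [0.4282 0.2639 0.0305]
```

View pics/w8.png

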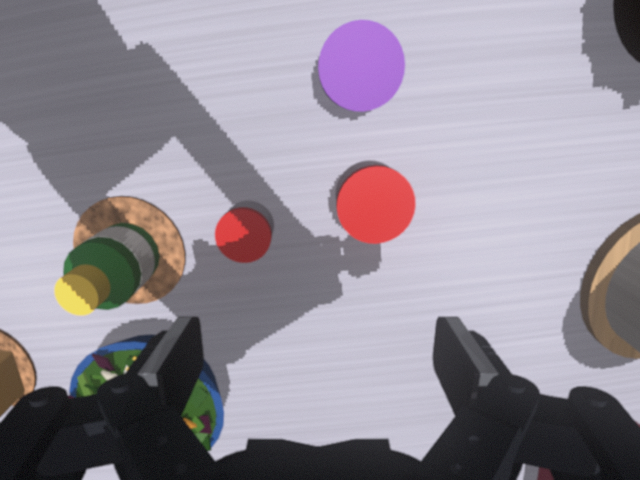

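>>> {"name": "play_rows", "arguments": {
  "rows": [
    [[-0.2,0.9,0,-0.2,0.8,0,0.1],[-0.1,0.8,0,-0.1,0.8,-0.2,0.1],[0,0,0,0,0.1,-0.6,0.1],[0,0,0,0,0,-0.8,0.1],[0,0,0,0,0,-0.6,0.1],[0,0,0,0,0,-0.3,0.1],[0,0,0,0,0,0,0.1]]
  ]
}}

```text
t: 22.82
position: [0.4249, 0.349, 0.2703]
ee_rot: [0.751, 0.66, 0.002, 0.002]
wrist_force: [-0.5, -0.8, -0.7]
grip_width: 0.0768
```

>>> {"name": "play_rows", "arguments": {
  "rows": [
    [[0,0.3,0,-0.38,0.3,0,0.1],[0,0,0,0,0,-0.3,0.1],[0,0,0,0,0,-0.6,0.1],[0,0,0,0,0,-0.5,0.1],[0,0,0,0,0,-0.2,0.1],[0,0,0,0,0,0,0.1]]
  ]
}}

```text
t: 23.32
position: [0.4168, 0.3563, 0.2322]
ee_rot: [0.752, 0.659, 0.003, 0.0]
wrist_force: [0.4, -0.1, 0.0]
grip_width: 0.0765
```

>>> {"name": "play_rows", "arguments": {
  "rows": [
    [[-0.2,0.3,0,-0.05,0,-0.3,0.1],[0,0,0,0,0,-0.6,0.1],[0,0,0,0,0,-0.5,0.1],[0,0,0,0,0,-0.3,0.1],[0,0,0,0,0,0,0.1]]
  ]
}}

```text
t: 23.73
position: [0.416, 0.3569, 0.1887]
ee_rot: [0.752, 0.659, 0.001, 0.0]
wrist_force: [-0.8, -0.4, -0.7]
grip_width: 0.0768
```

>>> {"name": "play_rows", "arguments": {
  "rows": [
    [[0,0,0,0,0,-0.2,0.1],[0,0,0,0,0,-0.1,0.1],[0,0,0,0,0,0,0.1],[0,0,0,0,0,0,1],[0,0,0,0,0,0,1],[0,0,0,0,0,0,1],[0,0,0,0,0,0,1],[0,0,0,0,0,0,1],[0,0,0,0,0,0,1]]
  ]
}}

```text
t: 24.48
position: [0.4169, 0.3574, 0.1821]
ee_rot: [0.752, 0.659, 0.002, 0.0]
wrist_force: [0.9, -0.6, -0.9]
grip_width: 0.0504
```

>>> {"name": "play_rows", "arguments": {
  "rows": [
    [[0,0,0,0,0,0.6,1],[0,0,0,0,0,1,1],[0,0,0,0,0,1,1],[0,0,0,0,0,1,1],[0,0,0,0,0,1,1],[0,0,0,0,-0.3,1,1],[0,0,0,0.2,-0.7,0.5,1],[0,0,0,0.35,-1,0,1],[0,0,0,0.35,-1,0,1],[0,0,0,0.35,-1,0,1],[0,0,0,0.35,-1,0,1],[0,0,0,0.35,-1,0,1]]
  ]
}}

```text
t: 25.48
position: [0.462, 0.2044, 0.342]
ee_rot: [0.749, 0.663, 0.002, 0.0]
wrist_force: [0.6, -0.4, 0.2]
grip_width: 0.0504
```

>>> {"name": "play_rows", "arguments": {
  "rows": [
    [[0,0,0,0.35,-1,0,1],[0,0,0,0.35,-1,0,1],[0,0,0,0.35,-1,0,1],[0,0,0,0.35,-1,0,1],[0,0,0,0.35,-1,0,1],[0,0,0,0.35,-0.9,0,1],[0,0,0,0.3,-0.5,0,1],[0,0,0,0.1,-0.1,0,1],[0,0,0,0,0,0,1],[0,0,0,0,0,0,1]]
  ]
}}

```text
t: 26.32
position: [0.5261, 0.0288, 0.3421]
ee_rot: [0.751, 0.66, 0.002, 0.001]
wrist_force: [-0.2, 0.0, -0.9]
grip_width: 0.0504
```

>>> {"name": "play_rows", "arguments": {
  "rows": [
    [[-0.1,0.2,0,0.2,-0.6,0,1],[0,0,0,0.2,-0.6,0,1],[0,0,0,0,0,-0.4,1],[0,0,0,0,0,-0.7,1],[0,0,0,0,0,-0.7,1],[0,0,0,0,0,-0.5,1],[0,0,0,0,0,-0.2,1],[0,0,0,0,0,0,1]]
  ]
}}

```text
t: 26.98
position: [0.5329, 0.0081, 0.2754]
ee_rot: [0.748, 0.664, 0.001, -0.001]
wrist_force: [0.0, 0.2, -0.9]
grip_width: 0.0503
```

```bash
python3 - <<'E'
from h import *
s=ctrl.observe(); print(s['position'],s['ee_rot'],s['grip_width'])
c=cam('wrist'); save(c,'w9.png')
h=cv2.cvtColor(c['color'],cv2.COLOR_RGB2HSV)
m=cv2.inRange(h,(5,150,60),(16,255,255)); k=max(cv2.findContours(m,0,1)[0],key=cv2.contourArea).reshape(-1,2); x,y,w,hh=cv2.boundingRect(k); print(x,y,w,hh)
print(onplane(c,[[x,y],[x+w,y]],.064))
h[...,0]=(h[...,0].astype(int)+20)%180
m=cv2.inRange(h,(14,150,60),(24,255,255)); k=max(cv2.findContours(m,0,1)[0],key=cv2.contourArea).reshape(-1,2); x,y,w,hh=cv2.boundingRect(k); print(x,y,w,hh)
z=s['position'][2]-.182+.04; print(z,onplane(c,[[x,y+hh/2],[x+w,y+hh/2],[x+w/2,y]],z))
E
```

```text
[0.53285392 0.00812246 0.27542023] [ 7.47908966e-01  6.63799540e-01  5.12649362e-04 -1.44418009e-03] 0.050347125078077946
231 243 132 69
[[ 0.50648333 -0.02822477  0.064     ]
 [ 0.51393455  0.03356972  0.064     ]]
238 285 160 145
0.13342022890299102 [[ 0.52544672 -0.01530333  0.13342023]
 [ 0.53165967  0.03572665  0.13342023]
 [ 0.50344517  0.01318417  0.13342023]]
```

View pics/w9.png

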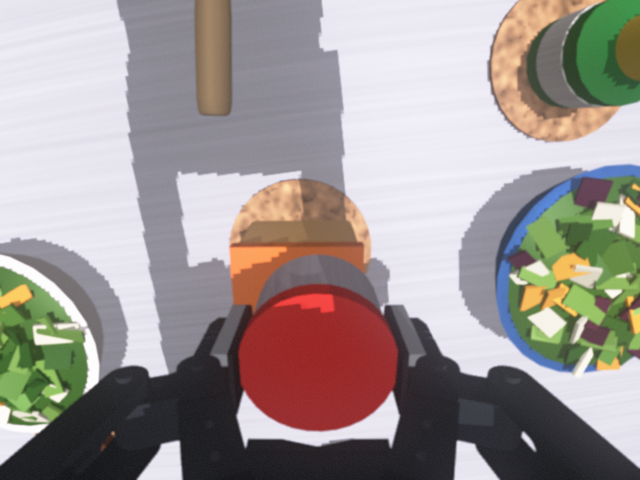

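>>> {"name": "play_rows", "arguments": {
  "rows": [
    [[0,0,0,0.18,-0.38,0,1],[0,0,0,0,0,0,1],[0,0,0,0,0,-0.3,1],[0,0,0,0,0,-0.3,1],[0,0,0,0,0,0,1]]
  ]
}}

```text
t: 27.45
position: [0.5392, -0.0014, 0.2631]
ee_rot: [0.747, 0.664, 0.003, 0.001]
wrist_force: [-0.8, 0.1, -1.3]
grip_width: 0.0507
```

>>> {"name": "play_rows", "arguments": {
  "rows": [
    [[-0.15,0.3,0,-0.06,0,-0.2,1],[0,0,0,0,0,-0.2,1],[0,0,0,0,0,-0.2,1],[0,0,0,0,0,0,1]]
  ]
}}

```text
t: 27.78
position: [0.5375, -0.0016, 0.2464]
ee_rot: [0.748, 0.664, -0.001, -0.0]
wrist_force: [-0.4, -0.4, -1.0]
grip_width: 0.0508
```

>>> {"name": "play_rows", "arguments": {
  "rows": [
    [[0,0,0,0,0,-0.05,1],[0,0,0,0,0,0,1],[0,0,0,0,0,0,0.1],[0,0,0,0,0,0,0.1],[0,0,0,0,0,0,0.1],[0,0,0,0,0,0,0.1],[0,0,0,0,0,0.6,0.1],[0,0,0,0,0,1,0.1],[0,0,0,0,0,1,0.1],[0,0,0,0,0,1,0.1],[0,0,0,-1,0,0.5,0.1],[0,0,0,-1,0,0,0.1]]
  ]
}}

```text
t: 28.78
position: [0.4881, -0.0017, 0.3511]
ee_rot: [0.748, 0.664, -0.001, -0.0]
wrist_force: [0.1, 0.4, -0.4]
grip_width: 0.0768
```

>>> {"name": "play_rows", "arguments": {
  "rows": [
    [[0,0,0,-0.8,-1,0.5,0],[0,0,0,-0.5,-1,0.5,0],[0,0,0,-0.2,-1,0.3,0],[0,0,0,0,-1,0,0],[0,0,0,0,-1,0,0],[0,0,0,0,-1,0,0],[0,0,0,0,-1,0,0],[0,0,0,0,-1,0,0],[0,0,0,0,-1,0,0],[0,0,0,0,-1,0,0],[0,0,0,0,0,0,0],[0,0,0,0,0,0,0]]
  ]
}}

```text
t: 29.78
position: [0.4427, -0.2612, 0.3897]
ee_rot: [0.746, 0.666, 0.001, 0.004]
wrist_force: [0.0, 1.0, -0.6]
grip_width: 0.0855
```

```bash
python3 - <<'E'
from m import *
go('dip',[14,150,60],[24,255,255],(290,190,360,260),(270,210,345,290),.104)
go('tub',[25,170,100],[35,255,255],(290,200,360,260),(270,220,345,290),.064)
go('cap',[42,140,100],[55,255,255],(225,240,285,300),(360,270,430,335),.08)
for n,P in(('T',PT),('S',PS)):
  Q=P.reshape(-1,3); Q=Q[(abs(Q[:,0]-.674)<.04)&(abs(Q[:,1]+.187)<.04)]
  for a,b in((.025,.06),(.066,.09)):
    q=Q[(Q[:,2]>a)&(Q[:,2]<b)]; print('mill',n,len(q),q.min(0).round(4),q.max(0).round(4))
  Q=P.reshape(-1,3)
for n,bt in(('bowlW',(360,170,440,250)),('bowlB',(215,180,285,250))):
  x0,y0,x1,y1=bt; Q=PT[y0:y1,x0:x1].reshape(-1,3); Q=Q[(Q[:,2]>.04)&(Q[:,0]<.63)]; print(n,((np.percentile(Q,1,0)+np.percentile(Q,99,0))/2).round(4))
save(S,'s9.png')
E
```

```text
dip px [321. 219.] 414 [304. 231.] 532 tri [ 0.5366 -0.0007  0.1001] gap 0.0038 z depth 0.102 0.103 rect [array([22., 22.]), np.float64(90.0)]
   plane [5.342e-01 5.000e-04 1.040e-01] [5.39e-01 3.00e-04 1.04e-01]
     T [array([5.345e+02, 4.000e-01]), array([49., 50.]), np.float64(88.3)]
     S [array([5.385e+02, 5.000e-01]), array([49.2, 48.7]), np.float64(62.1)]
tub px [332. 226.] 82 [310. 253.] 111 tri [ 0.5307 -0.0188 -0.0017] gap 0.0214 z depth 0.062 0.063 rect [array([ 8.4, 20.6]), np.float64(20.2)]
   plane [ 0.526  -0.0246  0.064 ] [0.5398 0.0246 0.064 ]
     T [array([528.7, -25.5]), array([19.4, 48.2]), np.float64(68.4)]
     S [array([540. ,  19.7]), array([20.1, 46.8]), np.float64(83.4)]
cap px [248. 265.] 121 [397. 288.] 181 tri [0.4394 0.1657 0.0768] gap 0.0029 z depth 0.078 0.079 rect [array([11., 11.]), np.float64(90.0)]
   plane [0.4379 0.1662 0.08  ] [0.4416 0.1661 0.08  ]
     T [array([437.8, 166.2]), array([25.1, 24.9]), np.float64(88.5)]
     S [array([441.3, 166.1]), array([25.6, 26.6]), np.float64(62.0)]
mill T 75 [ 0.6541 -0.2047  0.0258] [ 0.6842 -0.1663  0.06  ]
mill T 160 [ 0.6565 -0.2031  0.0661] [ 0.6916 -0.1671  0.0815]
mill S 202 [ 0.6581 -0.188   0.0251] [ 0.6964 -0.1668  0.0597]
mill S 210 [ 0.6593 -0.2053  0.0661] [ 0.6955 -0.167   0.084 ]
bowlW [ 0.5009 -0.1829  0.3307]
bowlB [0.5542 0.1675 0.0544]
```

View pics/s9.png

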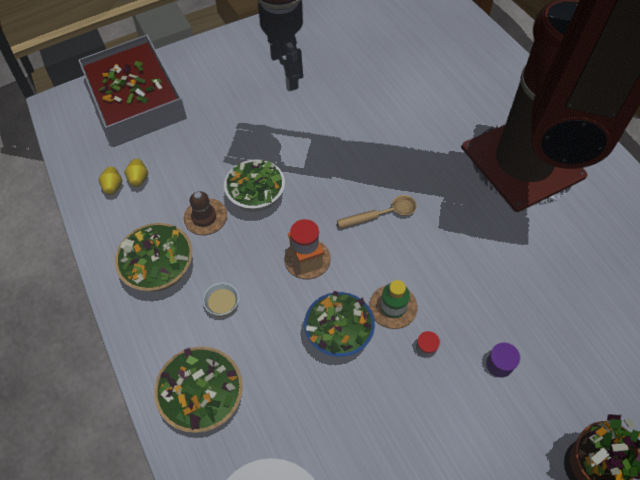

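```bash
python3 -c "
from cell import ctrl
print(ctrl.hand_in())"
```

```text
the job is handed in; nothing more can be done
None
```

The pass is set and the job is handed in, after about 30 s of the 128 s allowed. The pepper mill is behind the white bowl, the dressing bottle is in front of the blue bowl, and the orange-lidded tub is on the middle coaster. The larger red-lidded dip pot is on top of the tub.

| Item | Offset from its target | Limit |
|---|---|---|
| Bottle | about 1 mm from its coaster | 13 mm |
| Tub | about 2 mm from its coaster (measured before the dip pot went on) | 13 mm |
| Dip pot | about 1 mm from the tub centre | 13 mm |
| Mill | about 2 mm from its coaster | 13 mm |

- **Position checks:** The offsets come from the top and scene cameras. I judged uprightness and steadiness by eye only: all four looked upright, with the gripper well clear.
- **Heights:** Bottle, tub and dip pot tops measured within 2 mm of what they should be. The mill's top read 1–4 mm high, within the 6 mm allowed.
- **Bowls:** The blue bowl's final reading matched its start. My last figure for the white bowl was no good because the arm was in the way. In the final scene picture it stands at the same pixels as at the start, and nothing came near it.
- **Disagreements:** The top and scene cameras differed by a steady 3–4 mm in x, so I averaged them; the wrist camera agreed within 2 mm.

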